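# Turn a row of drawing sticks round from stock rack to display rack

### The job

Move the four round drawing things from the full stock rack into the empty display rack, one to each place, in reverse order: the thing nearest the upright end board of the stock rack goes to the place farthest from the upright end board of the display rack, the second to the second farthest, and so on. Lay each one down gently, without dropping it, level in the notches of its place and centred on them lengthwise (the marker by the middle of its barrel).

Things in the scene. Friction and masses are not known exactly. Their poses are not given: they have to be found in the camera images.
- stock_rack: Stock rack, full at the start, fixed: dark wood base board 100 x 276 x 6 mm. Origin: on the table under the middle of its row of four places. y runs along the row to the end with the upright end board (8 mm thick, 48 mm high, at y = +152 mm; the other end has none), z up. Four plywood cradles stand on it at y = -93, -31, +31, +93 mm, x = 0; the things lie along x.
- display_rack: Display rack, empty, fixed: light wood; size, origin, axes, end board (y = +152) and places (y = -93, -31, +31, +93 mm) as the stock rack. A place: two saddles 10 mm thick at x = -35 and +35 mm, gap between them open down to the base board (6 mm); 90-degree V notches along x, bottom 20 mm, mouth 36 mm above table, 31 mm wide: round things centre, axis at 20 mm + 1.414 x radius.
- charcoal: The charcoal stick: the slimmest of the four things: a plain black round stick 14 mm thick, 120 mm long, 20 g. Loose, lying level along its own x; may be rolled about it. Origin: on its axis, midway along its length. In a place of either rack its origin is 29.9 mm above the table.
- chalk: The jumbo chalk stick: the fattest and shortest: a plain off-white round stick 30 mm thick, 100 mm long, 90 g. Loose, lying level along its own x; may be rolled about it. Origin: on its axis, midway along its length. In a place of either rack its origin is 41.2 mm above the table.
- marker: The paint marker: an aluminium-grey round barrel 22 mm thick, from x = -60 to +60 mm, with a grey 12 mm thick neck and a small nib at its +x end, up to x = +78 mm; 45 g. Loose, lying level along its own x; may be rolled about it. Origin: on its axis, midway along its barrel. In a place of either rack its origin is 35.6 mm above the table.
- roller: The wooden clay roller: a light wood cylinder 25 mm thick and 96 mm long with a small 16 mm ball on a neck at each end, 136 mm over all, 50 g. Loose, lying level along its own x; may be rolled about it. Origin: on its axis, midway along its length. In a place of either rack its origin is 37.7 mm above the table.
- cradle_charcoal: Plywood cradle of the stock rack in which the charcoal stick lies at the start, fixed: marks its original place. All four look alike (known by place and load). Foot 92 x 30 x 4 mm, two V saddles as in the display rack. Origin: under its middle, 6 mm above the table; x along the notches.
- cradle_chalk: Plywood cradle of the stock rack in which the jumbo chalk stick lies at the start, fixed: marks its original place. All four look alike (known by place and load). Foot 92 x 30 x 4 mm, two V saddles as in the display rack. Origin: under its middle, 6 mm above the table; x along the notches.
- cradle_marker: Plywood cradle of the stock rack in which the paint marker lies at the start, fixed: marks its original place. All four look alike (known by place and load). Foot 92 x 30 x 4 mm, two V saddles as in the display rack. Origin: under its middle, 6 mm above the table; x along the notches.
- cradle_roller: Plywood cradle of the stock rack in which the wooden clay roller lies at the start, fixed: marks its original place. All four look alike (known by place and load). Foot 92 x 30 x 4 mm, two V saddles as in the display rack. Origin: under its middle, 6 mm above the table; x along the notches.
Things that resemble listed ones, but are neither listed nor needed, are in the scene too. Leave any pink look-alike of the cradle_marker alone.

How it is judged (in metres and radians):
At the end, for the whole second after the job is handed in: Each thing lies in the display place that mirrors its stock place (stock y = +93 mm to display y = -93 mm, +31 to -31, and so on): origin within 8 mm in the rack's y, 15 mm in x, 5 mm of seated height, axis within 0.12 rad of the notches; released and at rest (((y of cradle_charcoal in the frame of stock_rack between -0.103 and -0.083 m and y of charcoal in the frame of display_rack between 0.085 and 0.101 m) or (y of cradle_charcoal in the frame of stock_rack between -0.041 and -0.021 m and y of charcoal in the frame of display_rack between 0.023 and 0.039 m) or (y of cradle_charcoal in the frame of stock_rack between 0.021 and 0.041 m and y of charcoal in the frame of display_rack between -0.039 and -0.023 m) or (y of cradle_charcoal in the frame of stock_rack between 0.083 and 0.103 m and y of charcoal in the frame of display_rack between -0.101 and -0.085 m)) and x of charcoal in the frame of display_rack between -0.015 and 0.015 m and height (world z) of charcoal between 0.0249 and 0.0349 m and angle between the x axis of each of charcoal, chalk, marker, roller and the x axis of display_rack, either way round below 0.12 rad and linear speed of each of charcoal, chalk, marker, roller below 0.02 m/s and contact force between the fingers and charcoal below 0.05 N and ((y of cradle_chalk in the frame of stock_rack between -0.103 and -0.083 m and y of chalk in the frame of display_rack between 0.085 and 0.101 m) or (y of cradle_chalk in the frame of stock_rack between -0.041 and -0.021 m and y of chalk in the frame of display_rack between 0.023 and 0.039 m) or (y of cradle_chalk in the frame of stock_rack between 0.021 and 0.041 m and y of chalk in the frame of display_rack between -0.039 and -0.023 m) or (y of cradle_chalk in the frame of stock_rack between 0.083 and 0.103 m and y of chalk in the frame of display_rack between -0.101 and -0.085 m)) and x of chalk in the frame of display_rack between -0.015 and 0.015 m and height (world z) of chalk between 0.03621 and 0.04621 m and contact force between the fingers and chalk below 0.05 N and ((y of cradle_marker in the frame of stock_rack between -0.103 and -0.083 m and y of marker in the frame of display_rack between 0.085 and 0.101 m) or (y of cradle_marker in the frame of stock_rack between -0.041 and -0.021 m and y of marker in the frame of display_rack between 0.023 and 0.039 m) or (y of cradle_marker in the frame of stock_rack between 0.021 and 0.041 m and y of marker in the frame of display_rack between -0.039 and -0.023 m) or (y of cradle_marker in the frame of stock_rack between 0.083 and 0.103 m and y of marker in the frame of display_rack between -0.101 and -0.085 m)) and x of marker in the frame of display_rack between -0.015 and 0.015 m and height (world z) of marker between 0.03056 and 0.04056 m and contact force between the fingers and marker below 0.05 N and ((y of cradle_roller in the frame of stock_rack between -0.103 and -0.083 m and y of roller in the frame of display_rack between 0.085 and 0.101 m) or (y of cradle_roller in the frame of stock_rack between -0.041 and -0.021 m and y of roller in the frame of display_rack between 0.023 and 0.039 m) or (y of cradle_roller in the frame of stock_rack between 0.021 and 0.041 m and y of roller in the frame of display_rack between -0.039 and -0.023 m) or (y of cradle_roller in the frame of stock_rack between 0.083 and 0.103 m and y of roller in the frame of display_rack between -0.101 and -0.085 m)) and x of roller in the frame of display_rack between -0.015 and 0.015 m and height (world z) of roller between 0.03268 and 0.04268 m and contact force between the fingers and roller below 0.05 N); the robot touches nothing.
It fails at once if the charcoal stick is dropped: out of the fingers it falls or flies faster than 0.7 m/s (a free fall of 25 mm) (linear speed of charcoal above 0.7 m/s and contact force between the fingers and charcoal below 0.02 N).
It fails at once if the jumbo chalk stick is dropped: out of the fingers it falls or flies faster than 0.7 m/s (a free fall of 25 mm) (linear speed of chalk above 0.7 m/s and contact force between the fingers and chalk below 0.02 N).
It fails at once if the paint marker is dropped: out of the fingers it falls or flies faster than 0.7 m/s (a free fall of 25 mm) (linear speed of marker above 0.7 m/s and contact force between the fingers and marker below 0.02 N).
It fails at once if the wooden clay roller is dropped: out of the fingers it falls or flies faster than 0.7 m/s (a free fall of 25 mm) (linear speed of roller above 0.7 m/s and contact force between the fingers and roller below 0.02 N).
It also fails if it takes over 96 s, if anything falls off the work surface, if the arm or the gripper's body presses on something with over 40 N, if the wrist force passes 120 N, or if a joint passes its speed limit or range.

### The arm

A 6-joint arm with a two-finger parallel gripper is mounted at the origin on the work surface. World frame = base frame: x ahead of the robot, y to its left, z up, the work surface at z = 0. Lengths are in mm, angles in rad, forces in N, time in s.
With the tool pointing down it reaches from about 275 to 825 mm from the base axis. Payload 5.2 kg.
Tool frame: the origin (TCP) lies at the very end of the fingers, on their centre line; the grasp point (between the pads) lies 19 mm behind it; z points along the fingers, y is the direction in which the jaws open and shut (so a half turn about z gives the same grasp; the last joint's range is limited). The gripper opens to 93 mm and grips with 3 to 60 N. Pads are 15 mm wide; open, the fingers measure 128 mm over their backs; the gripper's body (75 mm by 188 mm) begins 65 mm behind the grasp point.
Start: joints at [-1.465, 0.259, 1.535, -0, 1.348, -0.203], TCP at [167.175, -523.982, 218.653] pointing down, gripper open.
Joint ranges: [-3.14, 3.14], [-0.91, 2.08], [0.19, 2.58], [-1.22, 4.36], [0.22, 2.71], [-3.12, 3.12]. Speed limits (rad/s): [2.57, 2.57, 3.14, 3.14, 3.14, 3.14].

### API

Orientations are given as [roll, pitch, yaw] about the fixed x, y, z axes, in that order (R = Rz(yaw) Ry(pitch) Rx(roll)).
In Python, from bench import robot gives the robot as it stands. The module is installed in compiled form; this text tells all that it offers. Calls block until the motion is done:
- robot.move_ptp(position, orientation): joint-space move of the TCP to a pose.
- robot.move_linear(position, ori=None, speed=150, f_stop=None): straight line of the TCP; ori=None keeps the orientation; speed is the mean speed in mm/s. With f_stop (N) it stops when the force on the tool has changed by that much, and returns True; else False.
- robot.move_j(angles): joint-space move.
- robot.move_gripper(opening): opening from 0.0 (shut) to 1.0 (fully open); the grip force is fixed at half the most; returns when the fingers have stopped.
- robot.sleep(seconds).
- robot.inverse_kinematics(position, orientation): joint angles nearest the present ones, or None.
- robot.get_image(name): name is "scene" or "top" or "wrist"; returns a dict with "img" (384x512x3 uint8, blue, green, red), "fovy" (degrees; the focal length in pixels is half the picture's height over the tangent of half this angle, whatever the lens; pixels are square), "cx", "cy" (the principal point, pixels), "eye" and "orientation" of the camera in the world. Camera axes: x right, y down, z forward; pixel columns grow to the right and rows downward; lengths in mm; the calibration is good to about 2 mm. A picture is of the moment at which its call begins. There is no depth.
A pose or a line that the arm cannot do raises robot.MotionError and nothing moves.
- robot.hand_in(): hands the job in, once; it reports no verdict.
Readings, each from a call of its own:
- robot.current_t(): time.
- robot.current_qpos(): joint angles.
- robot.current_joint_vel(): joint speeds.
- robot.current_joint_efforts(): joint torques, N m.
- robot.current_tcp_pos(): TCP position.
- robot.current_eef_rot(): TCP orientation.
- robot.current_contact_force(): force on the tool from outside, world axes, zero at the start.
- robot.current_ft_torque(): the same for the moment, N m.
- robot.current_gripper_width(): opening from 0.0 (shut) to 1.0 (fully open).
Only numpy, scipy, OpenCV 4.12 (cv2) and the standard library are available. Lean on these libraries where they do the work, as an engineer would, in place of code of your own. Each camera call takes 0.05 s, during which the arm holds its last target.

## Working session

There is one attempt and no reset: what is moved stays moved. The work goes in short steps, each a Python script; the robot and the scene stay as the last script left them, time stands still between calls to the robot, and variables do not carry over. Pictures are saved under pics/ and viewed, and the job is handed in when it is done.

```bash
mkdir -p pics; cat > h.py <<'E'
import numpy as np, cv2, pickle
from scipy.spatial.transform import Rotation as R
def K(d):
    f=d['img'].shape[0]/2/np.tan(np.radians(d['fovy'])/2); return f
def rot(d):
    o=np.array(d['orientation']); return o if o.shape==(3,3) else R.from_euler('xyz',o).as_matrix()
def ray(d,u,v):
    f=K(d); r=rot(d)@np.array([(u-d['cx'])/f,(v-d['cy'])/f,1.0]); return np.array(d['eye'],float),r
def onz(d,u,v,z):
    e,r=ray(d,u,v); return e+r*(z-e[2])/r[2]
def proj(d,p):
    f=K(d); c=rot(d).T@(np.array(p,float)-np.array(d['eye'])); return c[0]/c[2]*f+d['cx'],c[1]/c[2]*f+d['cy']
E
python3 - <<'E'
from bench import robot
import cv2,pickle
for n in("scene","top","wrist"):
    d=robot.get_image(n); print(n,{k:v for k,v in d.items() if k!='img'})
    cv2.imwrite(f"pics/{n}0.png",d['img']); pickle.dump(d,open(f"{n}0.pkl","wb"))
    
print(robot.current_t(),robot.current_eef_rot(),robot.current_gripper_width())
E
```

```text
scene {'fovy': 51.648864741766154, 'cx': 251.36570729020522, 'cy': 190.2473601892113, 'eye': array([ 873.11881505, -625.16824329,  677.79999011]), 'orientation': array([-2.20904794, -0.00363516,  0.53034232])}
top {'fovy': 49.6797457310531, 'cx': 258.2567869098625, 'cy': 187.158699824087, 'eye': array([ 224.46757357,   59.61957787, 1380.91550904]), 'orientation': array([-2.9619407 ,  0.0179425 , -1.56198367])}
wrist {'fovy': 64.6329193463259, 'cx': 253.42138803585735, 'cy': 190.24563432395328, 'eye': array([ 231.76208536, -503.01089835,  384.02111024]), 'orientation': array([ 2.89397646e+00,  1.39715817e-03, -1.26207421e+00])}
0.15 [-3.14024854e+00 -2.61172408e-04  3.08790258e-01] 0.9974998721744035
```

View pics/top0.png

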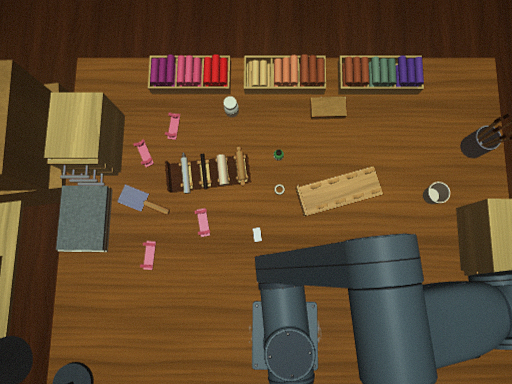

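View pics/scene0.png

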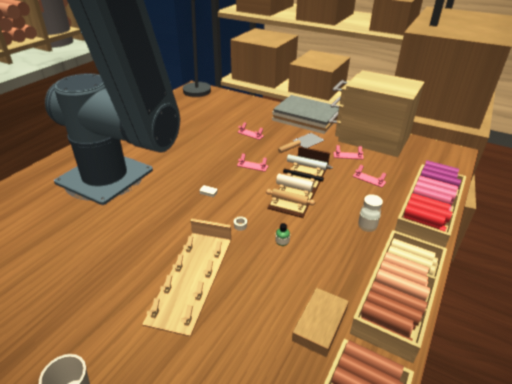

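View pics/wrist0.png

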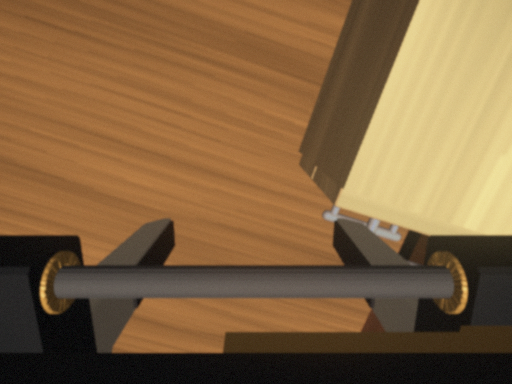

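Top view: the stock rack (end board at left, px ~170,176) spans to about (248,168). The display rack spans about (300,200)-(380,180), with its end board at left. Zooming in now.

```bash
python3 - <<'E'
import cv2,pickle
from h import *
d=pickle.load(open('top0.pkl','rb'));s=pickle.load(open('scene0.pkl','rb'))
a=cv2.resize(d['img'][140:230,155:395],None,fx=3.3,fy=3.3,interpolation=cv2.INTER_CUBIC)
b=cv2.resize(s['img'][140:340,140:340],None,fx=3,fy=3,interpolation=cv2.INTER_CUBIC)
cv2.imwrite('pics/topz.png',a);cv2.imwrite('pics/scz.png',b)
for uv in [(170,176),(248,168),(300,200),(380,180)]: print(onz(d,*uv,30))
E
```

```text
[505.86575528 381.19007979  30.        ]
[534.47492247 120.86237859  30.        ]
[427.4962203  -51.55860469  30.        ]
[ 495.89265604 -316.00759235   30.        ]
```

View pics/topz.png

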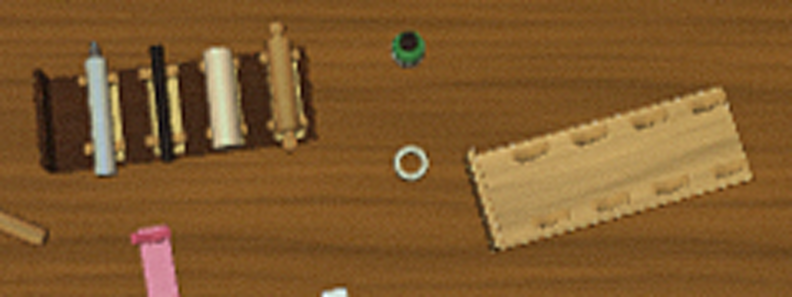

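View pics/scz.png

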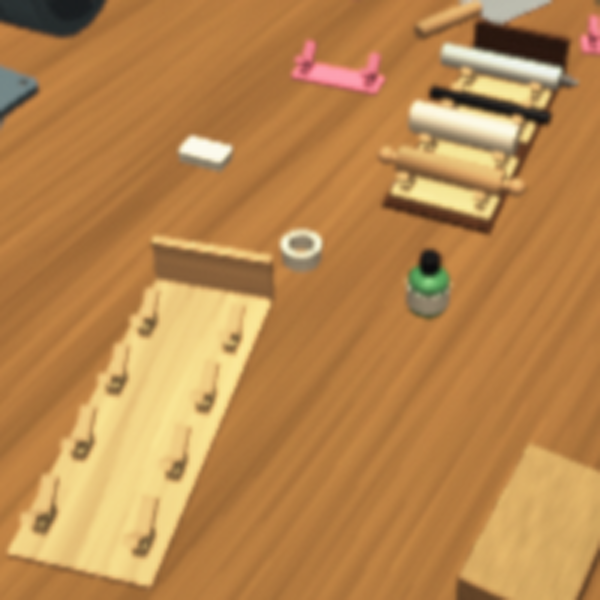

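Stock order from the end board is marker, charcoal, chalk, roller. So in the display rack: marker to -93, charcoal to -31, chalk to +31, roller to +93. Next I'll take wrist views for precision.

```bash
cat >> h.py <<'E'
DOWN=lambda yaw:[np.pi,0,yaw]
def Rt(yaw): return R.from_euler('xyz',[np.pi,0,yaw]).as_matrix()
E
python3 - <<'E'
from bench import robot
from h import *
w=pickle.load(open('wrist0.pkl','rb'))
T=Rt(0.30879); tcp=np.array([167.175,-523.982,218.653])
off=T.T@(np.array(w['eye'])-tcp); fw=T.T@rot(w)[:,2]; print(off,fw)
def look(c,yaw,z):  # tcp such that camera axis (slightly above centre) hits c
    T=Rt(yaw); f=T@fw; e=T@off; k=(z+e[2]-30)/(-f[2])
    p=np.array([c[0],c[1],30])-f*k-e; return [p[0],p[1],z]
for n,c,yaw in(("stock",(520,251),.108),("disp",(462,-184),.25)):
    p=look(c,yaw,310); print(p)
    robot.move_ptp(p,DOWN(yaw)); robot.sleep(0.2)
    d=robot.get_image("wrist"); pickle.dump(d,open(f"w_{n}.pkl","wb")); cv2.imwrite(f"pics/w_{n}.png",d['img'])
    print(d['eye'],robot.current_t(),robot.current_tcp_pos(),robot.current_qpos())
    if n=="stock":
        t=robot.get_image("top"); pickle.dump(t,open("top1.pkl","wb"))
print(robot.current_contact_force())
E
```

```text
[  67.90549048   -0.35080179 -165.36811024] [-0.24509347 -0.00137118  0.96949848]
[np.float64(564.5308769440711), np.float64(254.84167836201078), 310]
[632.18581331 261.75123088 476.02538503] 3.4833 [564.70722595 254.4209498  309.97092535] [2.43427691e-01 3.47297000e-01 1.19342565e+00 2.24242472e-05
 1.60093296e+00 1.70692757e+00]
[np.float64(505.538983669206), np.float64(-173.89483324740485), 310]
[ 571.58562617 -156.06128757  476.07287286] 5.375 [ 505.84301419 -173.18569478  309.96803607] [-5.38675150e-01  1.85751456e-01  1.40828797e+00  9.91247843e-05
  1.54762774e+00  7.80845263e-01]
[-0.42740998 -0.24410526 -0.43543698]
```

View pics/w_stock.png

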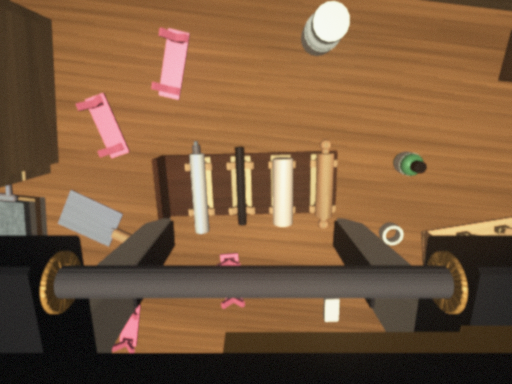

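View pics/w_disp.png

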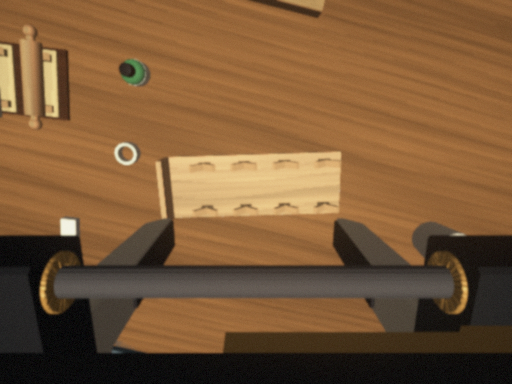

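```bash
python3 - <<'E'
from h import *
d=pickle.load(open('w_disp.pkl','rb'));s=pickle.load(open('w_stock.pkl','rb'))
a=cv2.resize(d['img'][140:230,145:355],None,fx=3.8,fy=3.8,interpolation=cv2.INTER_CUBIC)
b=cv2.resize(s['img'][130:245,145:345],None,fx=4,fy=4,interpolation=cv2.INTER_CUBIC)
cv2.imwrite('pics/dz.png',a);cv2.imwrite('pics/sz.png',b)
for im,pts in((d['img'],[(250,185),(200,190),(330,180),(250,130),(250,225),(350,180),(152,190),(165,190)]),(s['img'],[(283,190),(325,190),(200,190),(241,190),(220,190),(262,160),(255,190),(300,240),(305,190)])):
    h=cv2.cvtColor(im,cv2.COLOR_BGR2HSV)
    for p in pts: print(p,im[p[1],p[0]],h[p[1],p[0]])
E
```

```text
(250, 185) [133 192 228] [ 19 106 228]
(200, 190) [127 183 219] [ 18 107 219]
(330, 180) [130 190 227] [ 19 109 227]
(250, 130) [ 62 105 153] [ 14 152 153]
(250, 225) [ 63 108 159] [ 14 154 159]
(350, 180) [ 63 110 163] [ 14 156 163]
(152, 190) [ 63 112 163] [ 15 156 163]
(165, 190) [46 70 95] [ 15 132  95]
(283, 190) [227 245 247] [ 27  21 247]
(325, 190) [125 185 222] [ 19 111 222]
(200, 190) [215 228 228] [ 30  15 228]
(241, 190) [41 53 62] [17 86 62]
(220, 190) [44 64 98] [ 11 141  98]
(262, 160) [43 65 97] [ 12 142  97]
(255, 190) [44 65 97] [ 12 139  97]
(300, 240) [ 69 120 176] [ 14 155 176]
(305, 190) [43 64 96] [ 12 141  96]
```

View pics/dz.png

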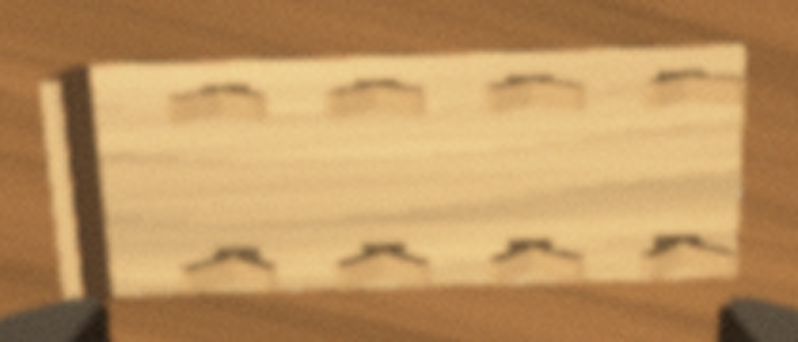

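View pics/sz.png

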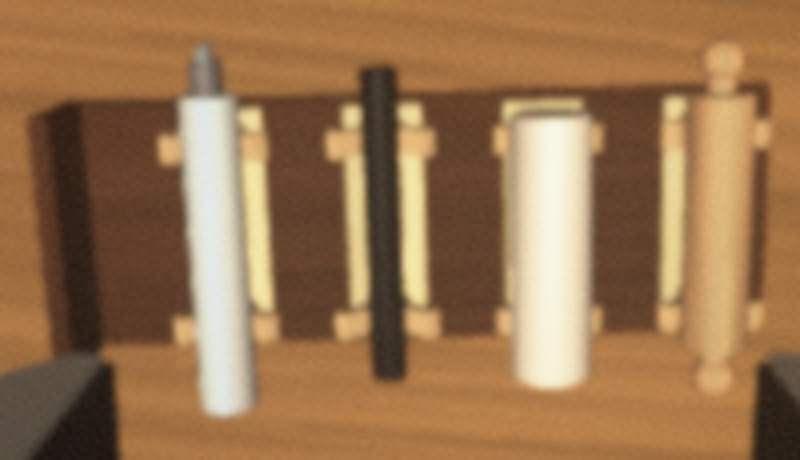

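```bash
cat > meas.py <<'E'
from h import *
def edge(d,ch,starts,dirn,n,thr,up,z):
    """walk from start pts in dirn until channel crosses thr; return world pts on plane z"""
    im=cv2.GaussianBlur(ch.astype(np.float32),(0,0),0.7); P=[]
    for s in starts:
        t=np.arange(0,n,.1); q=np.array(s)[None]+t[:,None]*np.array(dirn)
        v=cv2.remap(im,q[:,0].astype(np.float32)[None],q[:,1].astype(np.float32)[None],cv2.INTER_LINEAR)[0]
        i=np.argmax(v>thr if up else v<thr)
        if i>0: P.append(onz(d,q[i,0],q[i,1],z)[:2])
    P=np.array(P); l=cv2.fitLine(P.astype(np.float32),cv2.DIST_HUBER,0,.01,.01).ravel()
    r=np.abs((P-l[2:])@np.array([-l[1],l[0]])); return l,np.median(r),len(P)
def frame(top,bot,right):
    def u(l): v=l[:2]; return v if v[1]>0 else -v   # along +y
    for n,l in(('top',top),('bot',bot)): print(n,'yaw',np.arctan2(-u(l)[0],u(l)[1]))
    yv=u(top)+u(bot); yv/=np.linalg.norm(yv); yaw=np.arctan2(-yv[0],yv[1]); xv=np.array([np.cos(yaw),np.sin(yaw)])
    rv=right[:2]*np.sign(right[0]); print('right yaw',np.arctan2(rv[1],rv[0]))
    # offsets evaluated at the rack centre
    c=(top[2:]+bot[2:])/2
    print('width',xv@(top[2:]-bot[2:]))
    c=right[2:]+0; mid=xv@(top[2:]+bot[2:])/2; yr=yv@right[2:]
    return yaw, xv*mid+yv*(yr+138)
E
python3 - <<'E'
from meas import *
d=pickle.load(open('w_disp.pkl','rb')); B=d['img'][:,:,0]
t=edge(d,B,[(x,162) for x in range(180,335,3)],(0,-1),20,97,False,6)
b=edge(d,B,[(x,200) for x in range(180,335,3)],(0,1),25,97,False,6)
r=edge(d,B,[(325,y) for y in range(168,205,2)],(1,0),25,97,False,6)
for k in(t,b,r): print(k)
Fd=frame(t[0],b[0],r[0]); print('DISP',Fd)
s=pickle.load(open('w_stock.pkl','rb')); G=s['img'][:,:,2]
cols=[175,178,181,184,187,213,214,215,218,222,225,258,262,264,297,300,303]
t=edge(s,G,[(x,163) for x in cols if x not in(213,214,215)],(0,-1),15,130,True,6)
b=edge(s,G,[(x,205) for x in (175,178,181,184,216,218,220,222,224,258,260,262,264,266,300,303,306)],(0,1),18,130,True,6)
r=edge(s,G,[(334,y) for y in (174,177,180,183,186,189,192,195,198,200,202)],(1,0),12,130,True,6)
for k in(t,b,r): print(k)
Fs=frame(t[0],b[0],r[0]); print('STOCK',Fs)
pickle.dump((Fd,Fs),open('frames.pkl','wb'))
# overlay check
for n,dd,F in(('disp',d,Fd),('stock',s,Fs)):
    yaw,o=F; im=cv2.resize(dd['img'],None,fx=1.5,fy=1.5)
    for y in(-93,-31,31,93):
      for x in(-35,35):
        for z,c in((20,(0,0,255)),(36,(255,0,0))):
          p=np.r_[o+np.array([np.cos(yaw),np.sin(yaw)])*x+np.array([-np.sin(yaw),np.cos(yaw)])*y,z]
          q=proj(dd,p); cv2.circle(im,(round(q[0]*1.5),round(q[1]*1.5)),2,c,-1)
    for x,y,z in((50,148,48),(-50,148,48),(50,156,48),(-50,156,48),(50,-138,6),(-50,-138,6)):
          p=np.r_[o+np.array([np.cos(yaw),np.sin(yaw)])*x+np.array([-np.sin(yaw),np.cos(yaw)])*y,z]
          q=proj(dd,p); cv2.circle(im,(round(q[0]*1.5),round(q[1]*1.5)),2,(0,255,0),-1)
    cv2.imwrite(f'pics/ov_{n}.png',cv2.resize(im[180:380,200:540],None,fx=2.3,fy=2.3))
E
```

```text
(array([ 2.7813524e-01, -9.6054190e-01,  5.0928207e+02, -1.5918271e+02],
      dtype=float32), np.float64(0.17216993166073555), 49)
(array([ 3.2720134e-01, -9.4495463e-01,  4.1576382e+02, -1.7557776e+02],
      dtype=float32), np.float64(7.830810681788686), 52)
(array([ 9.6107703e-01,  2.7628049e-01,  4.9769940e+02, -3.1657794e+02],
      dtype=float32), np.float64(0.17460261032631458), 17)
top yaw 0.28185222
bot yaw 0.33334035
right yaw 0.27992177
width 94.09279
DISP (np.float32(0.30759624), array([ 467.01764, -181.52875], dtype=float32))
(array([ 1.2981848e-01, -9.9153775e-01,  5.7000226e+02,  2.8617398e+02],
      dtype=float32), np.float64(0.12147578683169734), 13)
(array([ 1.3623661e-01, -9.9067634e-01,  4.7284677e+02,  2.5836725e+02],
      dtype=float32), np.float64(0.14467985338935777), 17)
(array([9.9258262e-01, 1.2157205e-01, 5.2791528e+02, 1.1802508e+02],
      dtype=float32), np.float64(0.07475423594552899), 11)
top yaw 0.13018592
bot yaw 0.1366616
right yaw 0.12187352
width 99.99107
STOCK (np.float32(0.13342378), array([523.51807, 256.6724 ], dtype=float32))
```

View pics/ov_disp.png

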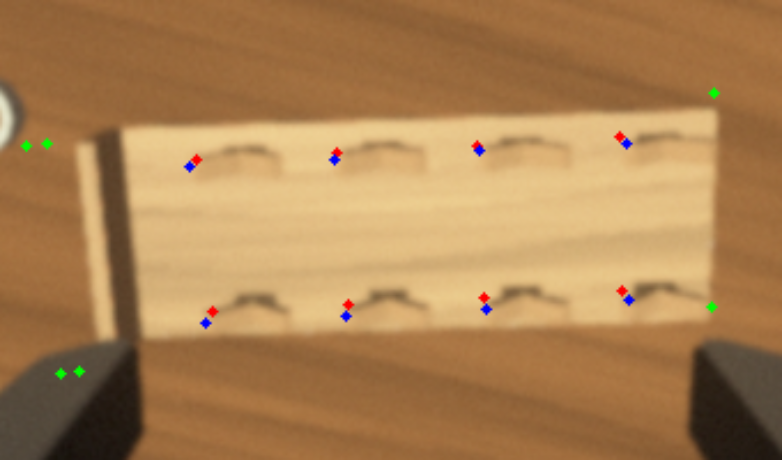

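View pics/ov_stock.png

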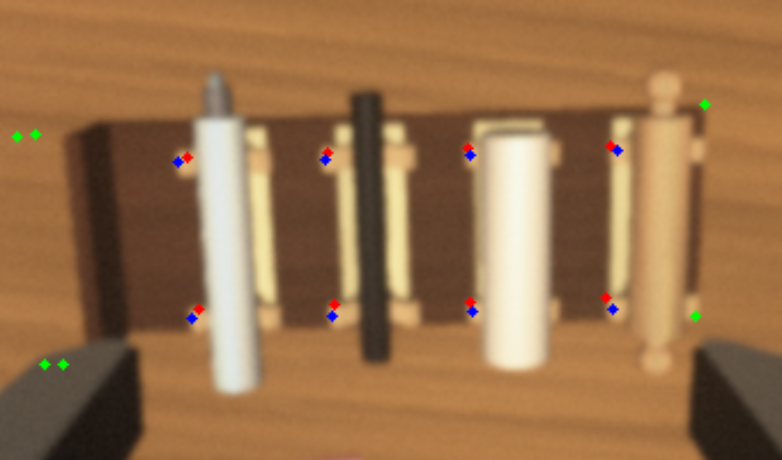

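The base board runs from y=-120 to +156, which matches its 276 mm length, so the origin shifts by 18 mm. I also need to fix the display's bottom-edge fit, which started inside the saddle shadows.

```bash
sed -i 's/yr+138/yr+120/' meas.py; cat > fr.py <<'E'
from meas import *
d=pickle.load(open('w_disp.pkl','rb')); B=d['img'][:,:,0]
t=edge(d,B,[(x,160) for x in range(180,335,3)],(0,-1),20,97,False,6)
L=[(x,209+(340-x)*.012) for x in range(180,335,3)]
b=edge(d,B,L,(0,1),15,97,False,6)
r=edge(d,B,[(325,y) for y in range(168,198,2)],(1,0),25,97,False,6)
for k in(t,b,r): print(k[1:])
Fd=frame(t[0],b[0],r[0]); print('DISP',Fd)
s=pickle.load(open('w_stock.pkl','rb')); G=s['img'][:,:,2]
cols=[175,178,181,184,187,218,222,225,258,262,264,297,300,303]
t=edge(s,G,[(x,163) for x in cols],(0,-1),15,130,True,6)
b=edge(s,G,[(x,205) for x in (175,178,181,184,216,218,220,222,224,258,260,262,264,266,300,303,306)],(0,1),18,130,True,6)
r=edge(s,G,[(334,y) for y in (174,177,180,183,186,189,192,195,198,200,202)],(1,0),12,130,True,6)
Fs=frame(t[0],b[0],r[0]); print('STOCK',Fs)
pickle.dump((Fd,Fs),open('frames.pkl','wb'))
ims=[]
for n,dd,F in(('disp',d,Fd),('stock',s,Fs)):
    yaw,o=F; im=cv2.resize(dd['img'],None,fx=3,fy=3,interpolation=cv2.INTER_CUBIC)
    W=lambda x,y,z:np.r_[o+np.array([np.cos(yaw),np.sin(yaw)])*x+np.array([-np.sin(yaw),np.cos(yaw)])*y,z]
    L=[(W(x,y+e,z),c) for y in(-93,-31,31,93) for x in(-30,30) for e,z,c in((0,20,(0,0,255)),(-15.5,36,(255,0,0)),(15.5,36,(255,0,0)))]
    L+=[(W(x,y,z),(0,255,0)) for x,y,z in((50,148,48),(-50,148,48),(50,156,48),(-50,156,48),(50,-120,6),(-50,-120,6))]
    for p,c in L:
        q=proj(dd,p); cv2.circle(im,(round(q[0]*3+1),round(q[1]*3+1)),2,c,-1)
    ims.append(im[410:710,430:1050])
cv2.imwrite('pics/ov2.png',np.vstack(ims))
E
python3 fr.py
```

```text
(np.float64(0.1469535647090926), 46)
(np.float64(0.2913527047658944), 51)
(np.float64(0.11316680880163354), 15)
top yaw 0.28239793
bot yaw 0.28013104
right yaw 0.28287244
width 99.691376
DISP (np.float32(0.2812645), array([ 469.19278, -199.90578], dtype=float32))
top yaw 0.13018592
bot yaw 0.1366616
right yaw 0.12187352
width 99.99107
STOCK (np.float32(0.13342378), array([525.9126 , 238.83237], dtype=float32))
```

View pics/ov2.png

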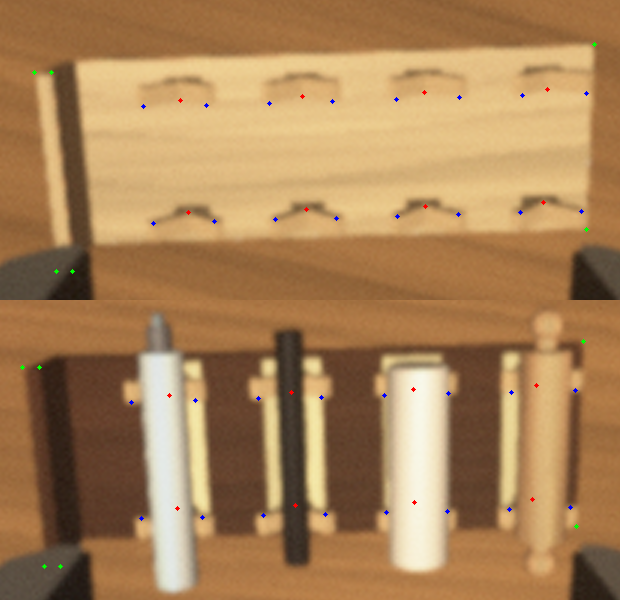

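The overlay fits the board corners, saddles and end board to within about 1–2 px. Next, the x centre of each thing from its end pixels.

```bash
python3 - <<'E'
from h import *
Fd,Fs=pickle.load(open('frames.pkl','rb')); s=pickle.load(open('w_stock.pkl','rb')); t=pickle.load(open('top1.pkl','rb'))
yaw,o=Fs; xv=np.array([np.cos(yaw),np.sin(yaw)]); yv=np.array([-xv[1],xv[0]])
def L(p): return np.round([(p[:2]-o)@xv,(p[:2]-o)@yv],1)
for n,a,b,z in(('marker',(160,352),(176,590),46.6),('charcoal',(287,330),(297,563),36.9),('chalk',(418,367),(420,569),56.2),('roller cyl',(545,352),(541,548),50.2),('roller balls',(547,313),(540,574),40)):
    f=lambda q:onz(s,(q[0]+430)/3-.3,(q[1]-300+410)/3-.3,z)
    A,Bq=L(f(a)),L(f(b)); print(n,A,Bq,'len',np.linalg.norm(A-Bq).round(1),'mid',(A+Bq)/2)
im=cv2.resize(t['img'][140:230,155:395],None,fx=3.3,fy=3.3,interpolation=cv2.INTER_CUBIC)
ims=im
for yaw,o in(Fs,Fd):
    W=lambda x,y,z:np.r_[o+np.array([np.cos(yaw),np.sin(yaw)])*x+np.array([-np.sin(yaw),np.cos(yaw)])*y,z]
    P=[W(x,y,20) for y in(-93,-31,31,93) for x in(-35,35)]+[W(x,y,6) for x in(-50,50) for y in(-120,)]+[W(x,152,48) for x in(-50,50)]
    for p in P:
        u,v=proj(t,p); cv2.circle(im,(round((u-155)*3.3+1),round((v-140)*3.3+1)),2,(0,0,255),-1)
cv2.imwrite('pics/ov3.png',im)
E
```

```text
marker [55.2 90.7] [-65.   91.3] len 120.2 mid [-4.9 91. ]
charcoal [62.9 30.8] [-55.8  30.3] len 118.7 mid [ 3.55 30.55]
chalk [ 46.3 -30.2] [-53.3 -30.9] len 99.6 mid [ -3.5  -30.55]
roller cyl [ 50.9 -90.2] [-46.2 -91.2] len 97.1 mid [  2.35 -90.7 ]
roller balls [ 68.  -92.9] [-63.9 -93.5] len 131.9 mid [  2.05 -93.2 ]
```

View pics/ov3.png

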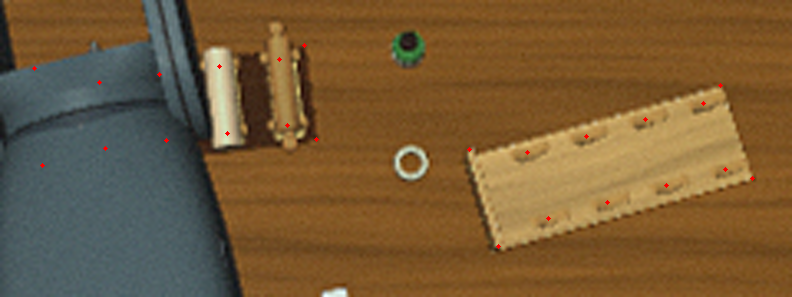

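Lengths match (120, 119, 100 and 97–132 mm) and the top camera agrees. I'll move the marker first.

```bash
cat > job.py <<'E'
from bench import robot
from h import *
Fd,Fs=pickle.load(open('frames.pkl','rb'))
def W(F,x,y):
    yaw,o=F; return o+np.array([np.cos(yaw),np.sin(yaw)])*x+np.array([-np.sin(yaw),np.cos(yaw)])*y
T={'marker':(-5,93,35.6,19,.44,22),'charcoal':(3.5,31,29.9,15,.36,14),'chalk':(-3.5,-31,41.2,19,.50,30),'roller':(2.2,-93,37.7,19,.46,25)}
H=150
def log(m): print(m,'t=%.2f'%robot.current_t(),np.round(robot.current_tcp_pos(),1),'w=%.1f'%(robot.current_gripper_width()*93),np.round(robot.current_contact_force(),2))
def pick(n):
    x,y,z,dz,op,_=T[n]; p=W(Fs,x,y); yw=float(Fs[0])
    robot.move_ptp([*p,H],DOWN(yw)); robot.move_gripper(op); log('above')
    robot.move_linear([*p,z-dz+20],DOWN(yw),speed=150)
    st=robot.move_linear([*p,z-dz],DOWN(yw),speed=50,f_stop=8); log(('down',st))
    if st: return False
    robot.move_gripper(0.0); log('shut')
    robot.move_linear([*p,z-dz+8],speed=40)
    robot.move_linear([*p,H],speed=120); log('lifted'); return True
def place(n):
    x,y,z,dz,op,_=T[n]; p=W(Fd,0,-y); yw=float(Fd[0])
    robot.move_ptp([*p,H],DOWN(yw)); log('over')
    robot.move_linear([*p,z-dz+12],DOWN(yw),speed=100); robot.sleep(.2)
    st=robot.move_linear([*p,z-dz-2],speed=15,f_stop=3); log(('set',st,z-dz))
def release(n):
    op=T[n][4]; x,y,z,dz,_,w=T[n]; p=W(Fd,0,-y)
    robot.move_gripper((w+8)/93); robot.sleep(.1); robot.move_gripper(op); log('open')
    q=robot.current_tcp_pos(); robot.move_linear([q[0],q[1],q[2]+40],speed=60); robot.move_linear([q[0],q[1],H],speed=150); log('up')
E
python3 - <<'E'
from job import *
if pick('marker'):
    d=robot.get_image('wrist');cv2.imwrite('pics/g1.png',d['img'])
E
```

```text
above t=8.26 [508.6 330.4 150. ] w=41.3 [ 0.22  1.25 -0.38]
('down', False) t=9.72 [508.4 330.3  16.2] w=41.2 [-0.74  0.07  0.18]
shut t=10.18 [508.8 330.1  16.9] w=21.3 [ 0.4  -1.52  1.11]
lifted t=11.72 [508.  330.1 149.1] w=21.0 [-0.79  0.36 -0.3 ]
```

View pics/g1.png

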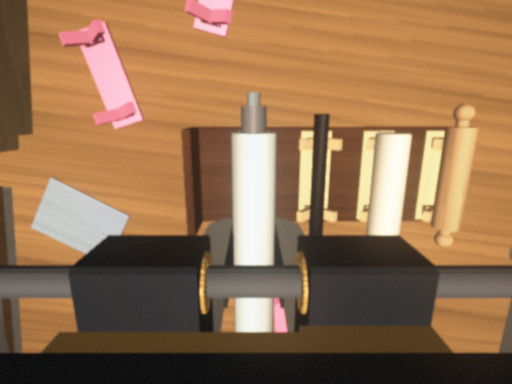

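The marker hangs level and parallel in the jaws, with its barrel end at px (254,131). I'll check that against the projection, then place it.

```bash
python3 - <<'E'
from job import *
d=robot.get_image('wrist'); yw=float(Fs[0]); p=robot.current_tcp_pos()
for e in(55,60,65): print(e,proj(d,[p[0]+e*np.cos(yw),p[1]+e*np.sin(yw),p[2]+30]))
place('marker')
d=robot.get_image('scene');cv2.imwrite('pics/p1.png',cv2.resize(d['img'][150:350,110:340],None,fx=3,fy=3))
E
```

```text
55 (np.float64(253.7111138150971), np.float64(143.23959685792852))
60 (np.float64(253.71257461393515), np.float64(131.80836341545006))
65 (np.float64(253.71406267660853), np.float64(120.1637814563052))
over t=14.04 [ 495.4 -288.4  150. ] w=21.2 [-0.26  0.18  0.45]
('set', True, 16.6) t=16.34 [ 495.  -289.5   16.8] w=21.3 [ 0.76 -1.35  2.63]
```

View pics/p1.png

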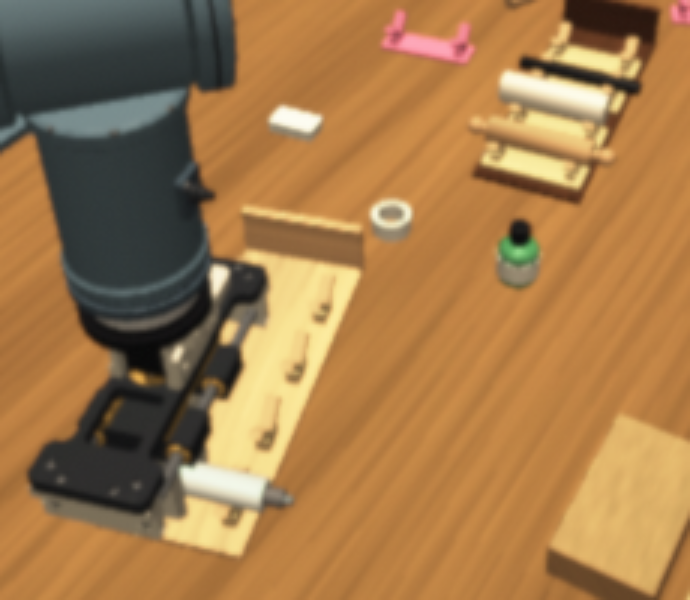

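The marker's centre is within 0.5 mm of the grasp point. Contact came at 16.8 mm against the expected 16.6, so it is seated in its notches. Releasing it and moving to the charcoal.

```bash
python3 - <<'E'
from job import *
release('marker')
d=robot.get_image('wrist');cv2.imwrite('pics/r1.png',d['img'])
if pick('charcoal'):
    d=robot.get_image('wrist');cv2.imwrite('pics/g2.png',d['img'])
    yw=float(Fs[0]); p=robot.current_tcp_pos()
    for e in(55,60,65): print(e,proj(d,[p[0]+e*np.cos(yw),p[1]+e*np.sin(yw),p[2]+22]))
cv2.imwrite('pics/rg.png',np.hstack([cv2.resize(cv2.imread(f'pics/{k}.png'),(400,300)) for k in('r1','g2')]))
E
```

```text
open t=17.36 [ 494.4 -288.8   16.4] w=40.7 [0.41 0.34 0.52]
up t=18.95 [ 493.9 -288.4  149. ] w=41.1 [-0.23  0.06  1.11]
above t=21.42 [525.4 269.8 150. ] w=33.3 [-0.07 -0.18 -0.15]
('down', False) t=22.88 [525.1 270.   14.6] w=33.6 [-0.24  1.43  0.16]
shut t=23.36 [525.5 269.8  15.2] w=13.2 [-0.17 -1.19  1.82]
lifted t=24.92 [524.7 269.9 149.1] w=12.9 [ 0.5   0.19 -0.43]
55 (np.float64(253.72838600557333), np.float64(141.6331069113875))
60 (np.float64(253.72995941425032), np.float64(130.8241130683424))
65 (np.float64(253.73156051212445), np.float64(119.82490013981612))
```

View pics/rg.png

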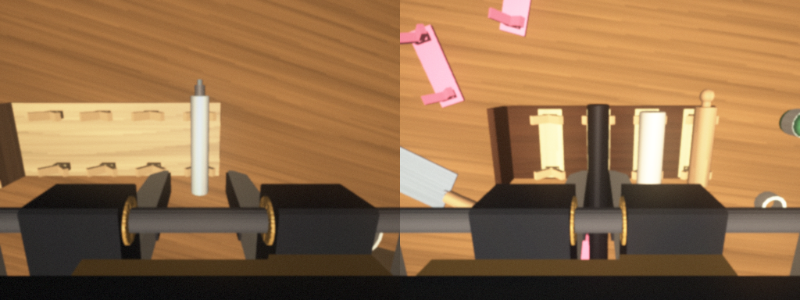

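The marker lies straight in the -93 place. The charcoal is held centred: its end is at about row 134, against 131 expected (about 1.5 mm). Next come the charcoal placement and the chalk pick.

```bash
python3 - <<'E'
from job import *
place('charcoal')
z=robot.current_tcp_pos()[2]
if abs(z-14.9)<3.5:
    release('charcoal')
    d=robot.get_image('wrist');cv2.imwrite('pics/r2.png',d['img'])
    if pick('chalk'):
        d=robot.get_image('wrist');cv2.imwrite('pics/g3.png',d['img'])
        yw=float(Fs[0]); p=robot.current_tcp_pos()
        for e in(45,50,55): print(e,proj(d,[p[0]+e*np.cos(yw),p[1]+e*np.sin(yw),p[2]+34]))
    cv2.imwrite('pics/rg2.png',np.hstack([cv2.resize(cv2.imread(f'pics/{k}.png'),(400,300)) for k in('r2','g3')]))
E
```

```text
over t=26.79 [ 478.1 -228.9  150. ] w=12.9 [-0.12 -0.12  0.28]
('set', True, 14.899999999999999) t=29.11 [ 477.8 -229.9   15.1] w=13.2 [ 0.59 -1.81  2.66]
open t=30.08 [ 477.2 -229.3   14.8] w=33.6 [ 0.57 -0.17  0.03]
up t=31.68 [ 476.7 -228.9  149.1] w=33.9 [-0.06 -0.38 -0.43]
above t=33.83 [526.6 207.4 150. ] w=46.4 [ 0.38 -0.02  0.95]
('down', False) t=35.24 [526.4 207.6  21.9] w=46.6 [-0.56  0.5  -0.2 ]
shut t=35.67 [526.8 207.4  22.4] w=29.3 [ 1.12 -2.35  1.81]
lifted t=37.17 [526.  207.5 149.1] w=29.4 [-0.37  0.87 -0.34]
45 (np.float64(253.79902664611075), np.float64(167.09666696861694))
50 (np.float64(253.80137494542458), np.float64(155.7810161930715))
55 (np.float64(253.80376744246433), np.float64(144.2523917012698))
```

View pics/rg2.png

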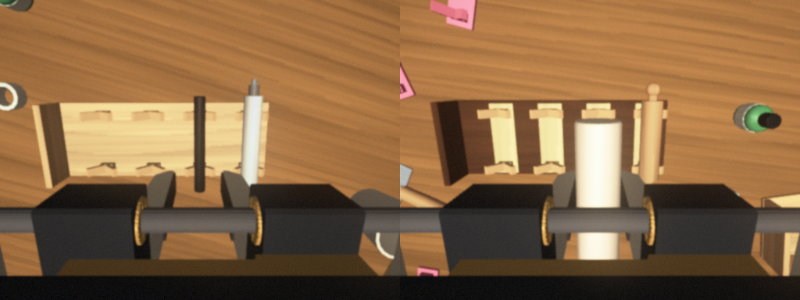

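Charcoal is seated at -31, and the chalk is centred (end at about row 155, 155.8 expected). Now the chalk placement and the roller pick.

```bash
python3 - <<'E'
from job import *
place('chalk')
z=robot.current_tcp_pos()[2]
if abs(z-22.2)<3.5:
    release('chalk')
    d=robot.get_image('wrist');cv2.imwrite('pics/r3.png',d['img'])
    if pick('roller'):
        d=robot.get_image('wrist');cv2.imwrite('pics/g4.png',d['img'])
        yw=float(Fs[0]); p=robot.current_tcp_pos()
        for e in(43,48,53): print(e,proj(d,[p[0]+e*np.cos(yw),p[1]+e*np.sin(yw),p[2]+31.5]))
    cv2.imwrite('pics/rg3.png',np.hstack([cv2.resize(cv2.imread(f'pics/{k}.png'),(400,300)) for k in('r3','g4')]))
E
```

```text
over t=38.65 [ 460.9 -169.5  150. ] w=29.1 [-0.71  0.02 -0.64]
('set', True, 22.200000000000003) t=40.89 [ 460.6 -170.4   22.4] w=29.3 [-0.36 -0.38  2.65]
open t=41.83 [ 459.9 -169.7   22.1] w=46.8 [ 0.21  0.63 -0.14]
up t=43.38 [ 459.3 -169.4  149.1] w=46.6 [-0.25  0.49 -0.21]
above t=44.99 [540.7 146.1 150.1] w=42.9 [-0.23 -0.59  0.1 ]
('down', False) t=46.43 [540.2 146.9  18.4] w=42.7 [-0.67 -0.42  0.22]
shut t=46.88 [540.7 146.8  18.9] w=24.3 [-0.23 -1.05  1.  ]
lifted t=48.41 [539.9 146.9 149.2] w=23.9 [-0.67 -0.3  -1.21]
43 (np.float64(253.70146733357726), np.float64(170.5917465405269))
48 (np.float64(253.70286761469728), np.float64(159.55375763777715))
53 (np.float64(253.70429366781025), np.float64(148.31261597593848))
```

View pics/rg3.png

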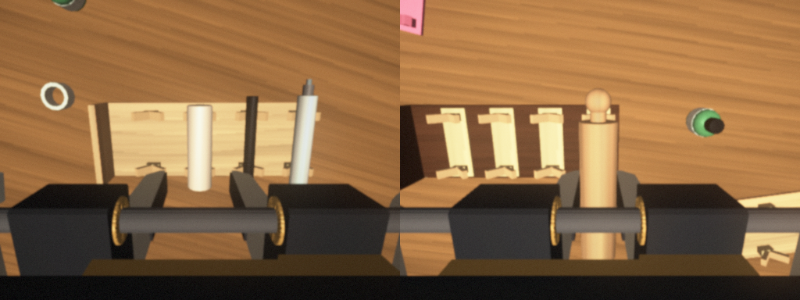

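The chalk is seated, and the roller is centred (cylinder end at about row 158, 159.6 expected). I'll place the roller and then look from the viewing pose.

```bash
python3 - <<'E'
from job import *
place('roller')
z=robot.current_tcp_pos()[2]
if abs(z-18.7)<3.5:
    release('roller')
    robot.move_ptp([508,-190,310],DOWN(float(Fd[0]))); robot.sleep(.4)
    d=robot.get_image('wrist');pickle.dump(d,open('fin.pkl','wb'))
    im=cv2.resize(d['img'],None,fx=4,fy=4,interpolation=cv2.INTER_CUBIC)
    for y,h,l in((-93,35.6+11,60),(-31,36.9,60),(31,56.2,50),(93,50.2,48)):
        for e in(-l,l):
            u,v=proj(d,[*W(Fd,e,y),h]); cv2.circle(im,(round(u*4+1.5),round(v*4+1.5)),3,(0,0,255),-1)
    cv2.imwrite('pics/fin.png',im[480:1000,560:1360])
    log('end')
E
```

```text
over t=49.52 [ 443.7 -110.1  150. ] w=24.2 [ 0.35 -0.   -0.66]
('set', True, 18.700000000000003) t=51.80 [ 443.4 -110.8   18.9] w=24.3 [ 1.05 -1.84  2.11]
open t=52.75 [ 442.8 -110.3   18.8] w=42.5 [ 0.16  0.73 -0.32]
up t=54.33 [ 442.2 -110.   149.2] w=42.5 [-1.06 -0.19 -0.59]
end t=55.56 [ 507.9 -189.7  309.7] w=42.6 [ 0.37 -0.37 -0.16]
```

View pics/fin.png

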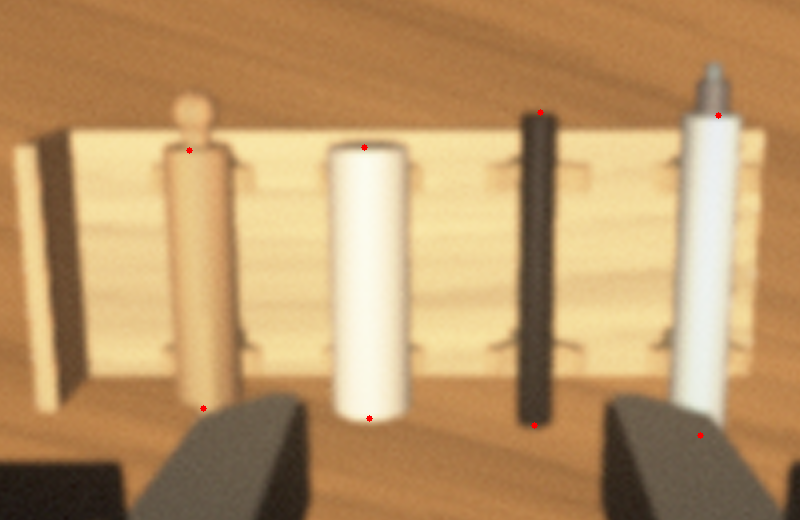

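All four lie level in their places, and the expected end points match within 1–2 px. Order from the end board is roller, chalk, charcoal, marker. Handing in.

```bash
python3 - <<'E'
from bench import robot
robot.hand_in()
E
```

```text
the job is handed in; nothing more can be done
```

I moved all four things to the display rack in reverse order and handed the job in; the last clock reading before that was 55.6 s. The marker is at y = -93 mm, the charcoal at -31, the chalk at +31 and the roller at +93.

- **Seating:** each thing touched its notches within about 0.3 mm of the expected seated height and was released there.
- **Final wrist view:** all four lie straight in their notches. The barrel or stick ends I could see were within about 2 px (2–3 mm) of the predicted centred positions. A finger hid the marker's inner end, so I judged the marker from its visible end and its centred grasp.
- **A check that first failed:** my first overlay of the racks was about 18 mm off along their length because I had assumed the base board was centred on the places. The display board's lower edge was also fitted wrongly. I corrected both before moving anything, and later checks agreed to 1–2 px.

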